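# Hang the check weight on the balance's snap hook inside its draught shield

## Task

Hang the larger of the two check weights on the snap hook inside the balance's draught shield: take it by its black grip, go in through the open roof without touching the shield, bring its cross-pin over the hook's tip, feel for the tip and press the pin gently down past the sprung gate close behind it, until it lies in the bowl with the gate snapped shut above. Never load the weighing hook with more than 16 N. Let go, slide the roof pane fully shut, and leave the small weight, the beaker and the timer where they are.

Things in the scene. Friction and masses are not known exactly. Their poses are not given: they have to be found in the camera images.
- balance: White balance fixed on the bench, 158 mm wide; its yaw differs. Origin: on the bench, straight below the middle of the hook's bowl. x points from the low console at its front (x -138 to -86 mm, 26 mm high) to the housing at its rear (x 90 to 156 mm, 183 mm high), y to its left, z up.
- shield: Draught shield of the balance: clear panes in an aluminium frame; same origin and axes as balance. Must not be touched. Free inside: x -84 to 66 mm (there a column carries the hook), y -66 to 66 mm, above the steel floor at z 20.5 mm. Frame top z 196 mm. The roof is open from x -81 mm back to the pane's front edge (x 26 to 39 mm at the start).
- mouth (a point): The middle of the roof opening's rear part: straight above the middle of the hook's bowl, 194 mm above the bench; axes as balance.
- hook: Steel snap hook (J in the x-z plane, mouth up, tip to the front) on a carriage and stem clamped by hand on an upright rail. This entry is the rail; its origin is where a seated pin's centre lies with carriage lowest and stem midway (117.5 mm above the bench, over balance's origin, same axes). The hook really sits 0 to 16 mm higher and up to 6 mm before or behind: not measured.
- hook_rail (a point): Same point as hook. The hook's shape, from the seated pin's centre where it really is: 6 mm bar, y -3 to 3 mm; bowl inside x -10 to 9.8 mm, underside z -8.6 mm; upturned tip x -16.5 to -10 mm, top z 24.5 mm; back of the bowl x 9.8 to 15.8 mm, top z 21 mm, from there level to a block at x 34 mm. Sinks 1 mm per 12 N; over 16 N overloads it.
- gate (a joint): Sprung gate, rad: a 3.6 mm bar over the hook's mouth, hinged at the back (x 11.5, z 17.5 mm from the seated pin's centre), free end at the tip. 0 = shut, level; grows to 1.25 as the end goes down into the bowl. Yields at 5 N pressed close to the tip, 8 N in mid-mouth, 15 N or more near the hinge. Near 0.7 rad the pin slips past its end and it springs shut; the weight alone won't open it.
- weight: Larger check weight, upright, 144.5 mm high, 0.25 to 0.36 kg. Origin: centre of its underside. Steel cylinder 44 mm across to z 26; yoke foot to z 31; two 5 mm legs at y -14.5 and 14.5 mm; 5 mm cross-pin along y at z 91; black plate z 118.5 to 122.5, then flat black grip 10 mm thick (y), 20 mm wide (x) to z 144.5. Open between foot, pin and plate, 24 mm wide, for the hook.
- weight_pin (a point): Middle of the larger weight's cross-pin, 91 mm above its underside; axes as weight, y along the pin. The weight is the same after half a turn.
- weight_small: Smaller check weight of the same form, 107 mm high, cylinder 32 mm across; stays where it is. Origin: centre of its underside.
- pane (a joint): Clear roof pane of the shield, 120 x 134 mm, slides along the balance's x: 0 = fully shut, 0.125 = fully open (to the rear); starts at 0.112 to 0.125. Slides with about 1 N. Its upper face is 193 mm above the bench, its lower 190 mm.
- handle (a point): Top middle of the pane's handle, an aluminium bar 10 mm (x) by 44 mm (y) standing 14.5 mm above the pane (top 207.5 mm above the bench); at x -68 mm of balance when shut. Moves with the pane; axes as balance.
- beaker: Empty glass beaker, 54 mm across, 70 mm high, on the bench to the right of the balance; stays. Origin: centre of its underside.
- kitchen_timer: White countdown timer, 70 x 62 x 18 mm, lying on the bench to the right in front of the balance; stays. Origin: centre of its underside.
There are look-alikes about, which are no part of the job. What is shaped like the weight but blue is not meant.

How it is judged:
On the way:
1. the large weight hangs in the hook's bowl with the gate shut above its pin, the roof pane still open (contact force between weight and hook above 1.5 N and z of weight_pin in the frame of hook between -0.005 and 0.019 m and horizontal distance between weight_pin and hook below 0.012 m and value of joint gate below 0.15 rad and value of joint pane above 0.08 m), for 0.2 s.
At the end, for the whole second after the job is handed in: The larger weight hangs from the hook, nearly at rest (below 0.05 m/s, tilt below 0.25 rad), its pin in the bowl below the gate (within 12 mm sideways of the rail's mark), the gate shut (below 0.15 rad), the shield not carrying it, the roof pane shut to within 5 mm (contact force between weight and hook above 1.5 N and z of weight_pin in the frame of hook between -0.005 and 0.019 m and horizontal distance between weight_pin and hook below 0.012 m and value of joint gate below 0.15 rad and contact force between weight and shield below 0.2 N and angle between weight's own z axis and vertical below 0.25 rad and linear speed of weight below 0.05 m/s and value of joint pane below 0.005 m); the robot touches nothing.
It fails at once if the weight, the fingers or the arm touch the draught shield (over 1 N) (contact force between shield and weight above 1 N or contact force between shield and the fingers above 1 N or contact force between shield and the arm above 1 N).
It fails at once if the hook is overloaded: more than 16 N on it (contact force between any of weight, the fingers and hook above 16 N).
It fails at once if the small weight, the beaker or the timer is moved by more than 15 mm (distance of any of weight_small, beaker, kitchen_timer from where it was at the start of the episode above 0.015 m).
It also fails if it takes over 72 s, if anything falls off the work surface, if the arm or the gripper's body presses on something with over 40 N, if the wrist force passes 120 N, or if a joint passes its speed limit or range.

## Robot

A 6-joint arm with a two-finger parallel gripper is mounted at the origin on a cart in front of the work surface, level with it; the furniture and walls round the work are solid. World frame = base frame: x ahead of the robot, y to its left, z up, the work surface at z = 0. Lengths are in m, angles in rad, forces in N, time in s.
With the tool pointing down it reaches from about 0.25 to 0.8 m from the base axis. Payload 3.9 kg.
Tool frame: the origin (TCP) lies midway between the tips of the shut fingers; the grasp point (between the pads) lies 19 mm behind it; z points along the fingers, y is the line along which they close (so a half turn about z gives the same grasp; the last joint's range is limited). The gripper opens to 85 mm and grips with 20 to 120 N. Pads are 22 mm wide; open, the fingers measure 114 mm over their backs; the gripper's body (76 mm by 85 mm) begins 54 mm behind the grasp point. The pads swing forward as they close: fully open they stand 13 mm farther back than shut.
Start: joints at [1.186, 0.26, -0.138, 1.173, 0, 1.571], TCP at [0.197, 0.487, 0.2] pointing down, gripper open.
Joint ranges: [-2.78, 2.78], [-0.83, 1.72], [-1.28, 1.37], [-1.9, 2.12], [-1.57, 1.48], [-3.14, 3.14]. Speed limits (rad/s): [2.57, 2.57, 3.14, 3.14, 3.14, 3.14].

## Interface

Orientations are given as a rotation vector (axis times angle).
In Python, from rig import status, read_camera, workorder gives the robot as it stands. The module is installed in compiled form; this text tells all that it offers.
- The arm moves only by the shell command python3 -m creep 'ROWS' [FORCE]. ROWS is a JSON object whose one key "commands" holds a list that holds one entry, the list of rows, each a list of 7 numbers: the shift along the tool's x, y, z in mm, then the turn, a rotation vector about the tool's x, y, z in degrees, then the opening, from 0 (shut) to 1 (fully open). A call has 1 to 20 rows; each row is the pose to reach, as a shift and turn from the pose commanded when the call began, along the tool's axes at that moment; what a row does not reach only later rows make up. A row lasts 1/12 s, in which the tool goes at most 41.7 mm and 7.16 degrees, less where a joint would pass 70% of its speed; a pose out of reach is approached as far as the arm can. A call with a gripper value outside its range is refused whole. The fingers move at their own pace and stop on an object; FORCE is the grip in N (left out, the last holds). Time passes only in rows, so rows that repeat a pose let the fingers close. It gives the time, the measured TCP pose, the force, the opening and the grip force at its end, in the units of the state.
- status.get_obs(): the state, without advancing time (a new reading comes with each control period).
- read_camera(name): name is "scene" or "top" or "wrist"; returns a dict with "img" (420x560x3 uint8, blue, green, red), "fx", "fy", "cx", "cy" (pixels), "origin" and "rotation" of the camera in the world. Camera axes: x right, y down, z forward; pixel columns grow to the right and rows downward; lengths in m; the calibration is good to about 2 mm. A picture is of the moment at which its call begins. There is no depth.
- workorder.finish_job(): hands the job in; it is judged then, once.
The state is a dict: "clock": time; "qpos": joint angles; "qd": joint speeds; "joint_efforts": joint torques, N m; "tcp_pos": TCP position; "eef_rot": TCP orientation; "force": force on the tool from outside, world axes, zero at the start; "ft_torque": the same for the moment, N m; "gripper_width": finger opening in m; "finger_force": force on a finger pad.
Only numpy, scipy, OpenCV 4.12 (cv2) and the standard library are available. Lean on these libraries where they do the work, as an engineer would, in place of code of your own. Each camera call takes 0.05 s, during which the arm holds its last target. There are 200 camera calls.

## Working session

There is one attempt and no reset: what is moved stays moved. The work goes in short steps, Python scripts to look and compute and a shell command to move; the robot and the scene stay as the last step left them, time stands still between calls to the robot, and variables do not carry over. Pictures are saved under pics/ and viewed, at most 10 in all, crops included, and the job is handed in when it is done.

```bash
mkdir -p pics && python3 - <<'E'
from rig import status, read_camera
import cv2
print(status.get_obs())
for n in("scene","top"):
    c=read_camera(n); cv2.imwrite(f"pics/{n}0.png",cv2.resize(c["img"],(784,588),interpolation=cv2.INTER_CUBIC))
    print(n,{k:c[k] for k in c if k!="img"})
E
```

```text
{'clock': 0.0, 'qpos': array([ 1.18600625e+00,  2.60671203e-01, -1.39390805e-01,  1.17272022e+00,
        4.68775299e-06,  1.57079213e+00]), 'qd': array([ 0.00164461, -0.00027759,  0.00038222,  0.00042801, -0.00050706,
       -0.00035563]), 'joint_efforts': array([-9.45408719e-04, -4.05677783e+01,  2.53922921e+01,  1.87006843e-02,
        7.53900486e-05, -2.83540359e-06]), 'tcp_pos': array([0.19677832, 0.48590361, 0.19906348]), 'eef_rot': array([-6.00624609e-01, -3.08324998e+00,  3.06010123e-03]), 'force': array([-0.28391328,  0.01975294, -0.59870976]), 'ft_torque': array([-0.01056892, -0.00817296, -0.02935   ]), 'finger_force': 0.0, 'gripper_width': 0.08550976235962073}
scene {'fx': 389.96351931967985, 'fy': 389.96351931967985, 'cx': 268.4383971519189, 'cy': 211.64733036340388, 'origin': array([0.64075961, 0.50394124, 1.01668071]), 'rotation': array([-0.47101871, -2.91571854,  0.77226583])}
top {'fx': 509.96840510372505, 'fy': 509.96840510372505, 'cx': 274.789042884536, 'cy': 210.695402129097, 'origin': array([0.40193212, 0.02536372, 1.37417801]), 'rotation': array([-2.18548959,  2.20688529, -0.08161127])}
```

View pics/scene0.png

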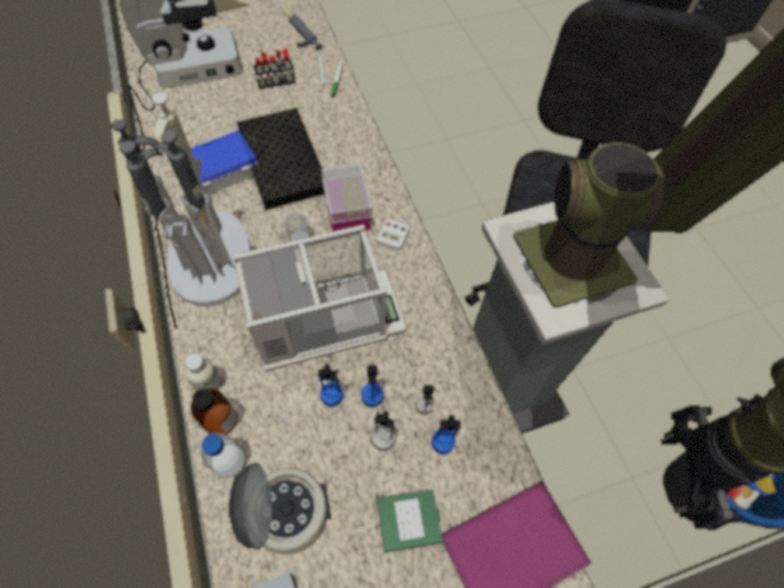

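View pics/top0.png

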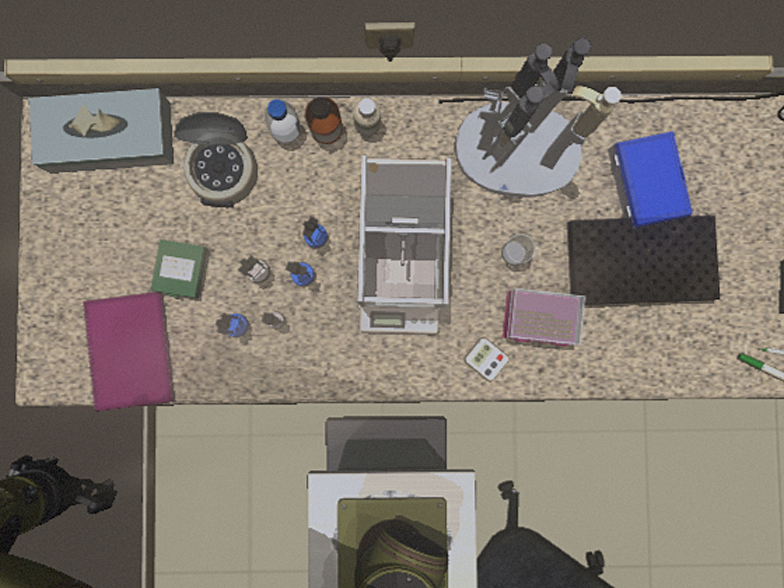

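The scene view shows the balance in the middle and steel and blue weights in front of it. In the top view (x1.4), the steel candidates are (257,268), which is larger, and (273,320), which is smaller. The blue ones at (315,235), (302,272) and (235,325) are decoys. The larger steel one at (257,268) fits; I'll confirm it in an enlarged crop.

```bash
cat > h.py <<'E'
import numpy as np, cv2
from scipy.spatial.transform import Rotation as R
from rig import status, read_camera
def ray(c,u,v):
    d=np.array([(u-c["cx"])/c["fx"],(v-c["cy"])/c["fy"],1.]); return R.from_rotvec(c["rotation"]).apply(d)
def at_z(c,u,v,z):
    d=ray(c,u,v); o=c["origin"]; return o+d*(z-o[2])/d[2]
def proj(c,P):
    p=R.from_rotvec(c["rotation"]).inv().apply(np.atleast_2d(P)-c["origin"])
    return np.c_[c["fx"]*p[:,0]/p[:,2]+c["cx"],c["fy"]*p[:,1]/p[:,2]+c["cy"]]
def crop(img,u0,v0,w,h,s,step=10):
    o=cv2.resize(img[v0:v0+h,u0:u0+w],None,fx=s,fy=s,interpolation=cv2.INTER_CUBIC)
    for k in range(0,w,step): cv2.line(o,(k*s,0),(k*s,4),(0,0,255)); cv2.putText(o,str(u0+k),(k*s,14),0,.33,(0,0,255))
    for k in range(0,h,step): cv2.line(o,(0,k*s),(4,k*s),(0,0,255)); cv2.putText(o,str(v0+k),(6,k*s+4),0,.33,(0,0,255))
    return o
E
python3 - <<'E'
from h import *
a=read_camera("top"); b=read_camera("scene")
np.savez
A=crop(a["img"],165,150,50,90,6); B=crop(a["img"],250,105,80,140,4)[:540]
o=np.zeros((600,800,3),np.uint8); o[:540,:300]=A; o[:560,310:630][:540]=B
cv2.imwrite("pics/topcrop.png",o)
A=crop(b["img"],255,270,70,55,5); B=crop(b["img"],165,155,130,110,3)
o=np.zeros((600,800,3),np.uint8); o[:275,:350]=A; o[:330,400:790]=B
cv2.imwrite("pics/scenecrop.png",o)
E
```

```text
(no output)
```

View pics/topcrop.png

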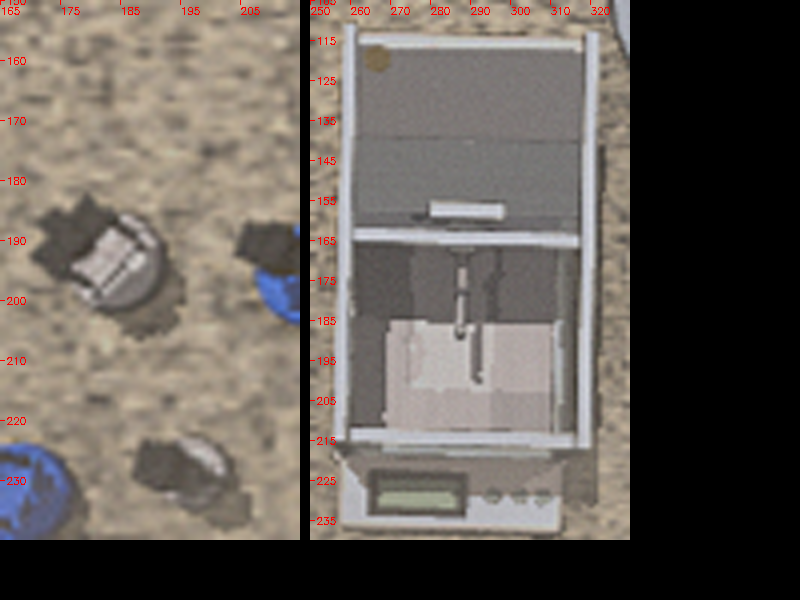

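View pics/scenecrop.png

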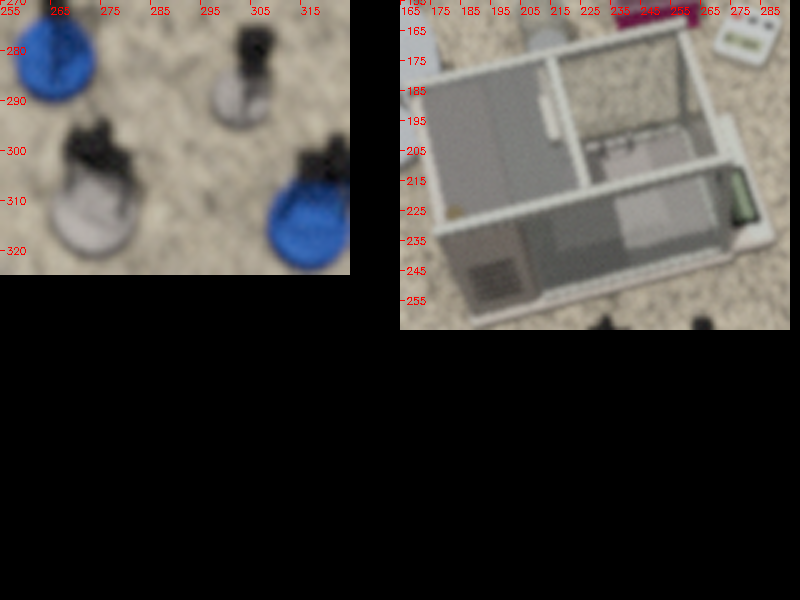

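The crops show the larger steel weight around (186,193) in the top camera, with its black grip at upper left. The small weight is at (197,229). The hook tip is at about (287.7,188.7) and the handle at (289,157.5). The corners of the frame top are at about (256.5,215), (320,216.7), (258.7,111) and (321.7,113).

```bash
python3 - <<'E'
from h import *
np.set_printoptions(precision=4,suppress=True)
a=read_camera("top"); w=read_camera("wrist"); s=status.get_obs()
print("weight cyl",at_z(a,186.7,193.7,.026))
P=lambda u,v,z=.196:at_z(a,u,v,z)[:2]
c=[P(256.5,215),P(320,216.7),P(258.7,111),P(321.7,113)]
print(c)
for i,j in((0,2),(1,3)): d=c[j]-c[i]; print("yaw",np.arctan2(d[1],d[0]),np.linalg.norm(d))
print("xbar front L/R",P(259.5,213.5),P(317,215)); print("handle",P(289,157.5,.2075))
for z in(.142,.158): print("tip",P(287.7,188.7,z))
print("tool axes\n",R.from_rotvec(s["eef_rot"]).as_matrix())
print("wrist",w["origin"]-s["tcp_pos"],R.from_rotvec(w["rotation"]).as_matrix(),w["fx"])
# hybrid check scene
b=read_camera("scene"); print("cyl scene",at_z(b,272.5,312,.02))
E
```

```text
weight cyl [0.5323 0.2407 0.026 ]
[array([0.465 , 0.0525]), array([ 0.4596, -0.0945]), array([0.7089, 0.0454]), array([ 0.7031, -0.1023])]
yaw -0.02902805169192592 0.24397665569002988
yaw -0.03198487443317697 0.2435552792352742
xbar front L/R [0.4684 0.0455] [ 0.4637 -0.0876]
handle [ 0.5965 -0.0238]
tip [ 0.5311 -0.0225]
tip [ 0.5294 -0.0219]
tool axes
 [[-0.9269  0.3753 -0.0002]
 [ 0.3753  0.9269 -0.0006]
 [-0.     -0.0007 -1.    ]]
wrist [-0.0636  0.0242  0.1734] [[ 0.3758  0.8916  0.2525]
 [ 0.9267 -0.3616 -0.1024]
 [ 0.      0.2725 -0.9622]] 343.1938067724036
cyl scene [0.5381 0.2507 0.02  ]
```

```bash
python3 -m creep '{"commands":[[[-200,-50,-50,0,0,0,1],[-403,-99,-60,0,0,0,1],[-403,-99,-60,0,0,0,1],[-403,-99,-60,0,0,0,1],[-403,-99,-60,0,0,0,1],[-403,-99,-60,0,0,0,1],[-403,-99,-60,0,0,0,1],[-403,-99,-60,0,0,0,1],[-403,-99,-60,0,0,0,1],[-403,-99,-60,0,0,0,1],[-403,-99,-60,0,0,0,1],[-403,-99,-60,0,0,0,1],[-403,-99,-60,0,0,0,1],[-403,-99,-60,0,0,0,1]]]}' && python3 - <<'E'
from h import *
w=read_camera("wrist"); cv2.imwrite("pics/w1raw.png",w["img"])
o=cv2.resize(w["img"],None,fx=1.4,fy=1.4)
for k in range(0,560,40): cv2.putText(o,str(k),(int(k*1.4),10),0,.35,(0,0,255))
for k in range(0,420,20): cv2.putText(o,str(k),(0,int(k*1.4)+4),0,.35,(0,0,255))
cv2.imwrite("pics/w1.png",o)
E
```

```text
clock: 1.52
tcp_pos: [0.5322, 0.2442, 0.2596]
eef_rot: [-0.599, -3.083, 0.0]
force: [-0.4, 0.7, -0.4]
gripper_width: 0.0853
finger_force: 0.0
```

View pics/w1.png

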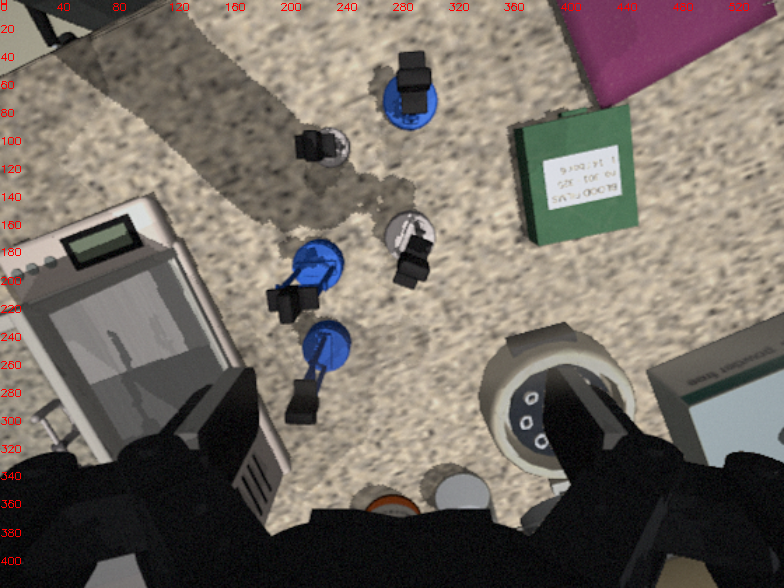

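The wrist view has the larger steel weight's cylinder at (293,166) and its black grip at about (295,184). The small weight is at (227,105), and the blue ones are decoys.

```bash
python3 - <<'E'
from h import *
im=cv2.imread("pics/w1raw.png"); im=cv2.convertScaleAbs(im,alpha=1.8,beta=20)
cv2.imwrite("pics/w1c.png",crop(im,265,145,60,65,9))
E
```

```text
(no output)
```

View pics/w1c.png

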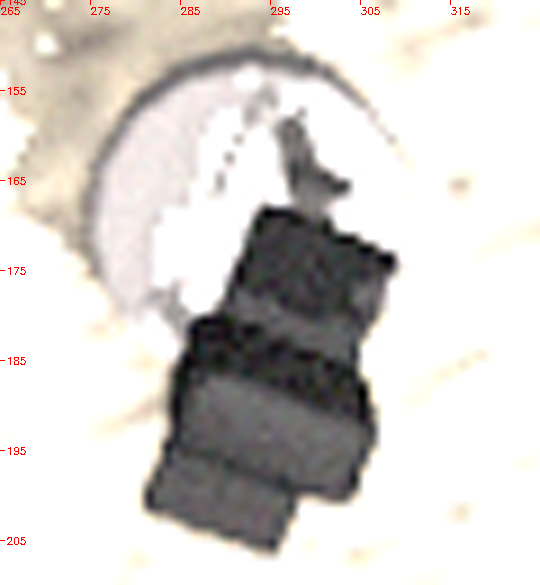

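The crop shows the grip's top face with corners at about (288.3,186.3), (306.7,193.0), (303.9,200.6) and (284.4,194.8). The plate runs along the other direction. This is the steel weight, confirmed.

```bash
python3 - <<'E'
from h import *
np.set_printoptions(precision=4,suppress=True)
w=read_camera("wrist"); s=status.get_obs()
C=[at_z(w,u,v,.1445) for u,v in((288.3,186.3),(306.7,193),(303.9,200.6),(284.4,194.8))]
C=np.array(C); print(C)
for v in (C[1]-C[0],C[2]-C[3],C[3]-C[0],C[2]-C[1]): print(np.linalg.norm(v),np.degrees(np.arctan2(v[1],v[0])))
m=C.mean(0); print(m)
T=R.from_rotvec(s["eef_rot"]); print("tool yaw",np.degrees(np.arctan2(*T.as_matrix()[1::-1,0])))
print(T.inv().apply(m-s["tcp_pos"]))
# circle fit of cylinder top rim
print("cyl",at_z(w,293,167,.026))
E
```

```text
[[0.5276 0.247  0.1445]
 [0.539  0.2596 0.1445]
 [0.5444 0.2549 0.1445]
 [0.5333 0.2411 0.1445]]
0.016982969025204186 47.6373670230727
0.017733463471926638 51.00980168757892
0.008234405559643913 -46.06785829137935
0.007176456538626484 -40.864293371506584
[0.5361 0.2506 0.1445]
tool yaw 158.0770006845845
[-0.0016  0.0072  0.1154]
cyl [0.5321 0.2522 0.026 ]
```

```bash
python3 -m creep '{"commands":[[[-2,7,60,0,0,-70,0.6],[-2,7,60,0,0,-70,0.6],[-2,7,60,0,0,-70,0.6],[-2,7,60,0,0,-70,0.6],[-2,7,60,0,0,-70,0.6],[-2,7,60,0,0,-70,0.6],[-2,7,60,0,0,-70,0.6],[-2,7,60,0,0,-70,0.6],[-2,7,60,0,0,-70,0.6],[-2,7,60,0,0,-70,0.6],[-2,7,60,0,0,-70,0.6],[-2,7,60,0,0,-70,0.6],[-2,7,60,0,0,-70,0.6]]]}' && python3 - <<'E'
from h import *
np.set_printoptions(precision=4,suppress=True)
s=status.get_obs();w=read_camera("wrist")
T=R.from_rotvec(s["eef_rot"]); print(s["qpos"],"tool yaw",np.degrees(np.arctan2(*T.as_matrix()[1::-1,0])))
print(T.inv().apply(np.array([.536,.251,.1255])-s["tcp_pos"]), "grip px",proj(w,[.536,.251,.1445]))
cv2.imwrite("pics/w2.png",crop(cv2.convertScaleAbs(w["img"],alpha=1.8,beta=20),180,150,190,145,4,20))
E
```

```text
clock: 2.7
tcp_pos: [0.5373, 0.2499, 0.2]
eef_rot: [-1.275, 2.871, 0.0]
force: [1.1, 0.4, -0.4]
gripper_width: 0.0512
finger_force: 0.0
[ 0.4353  0.3771  0.0337  1.2275  0.     -0.4008] tool yaw -132.09775336155752
[0.0001 0.0017 0.0745] grip px [[290.4958 214.1351]]
```

View pics/w2.png

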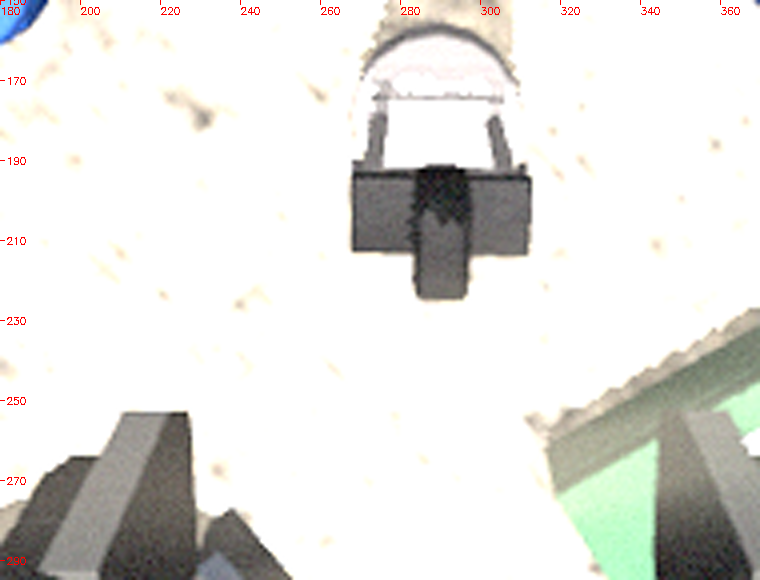

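The wrist view shows the fingers squarely aligned with the grip. Its top face is centred at about (290,213), as predicted. Descend and grip.

```bash
python3 -m creep '{"commands":[[[0,2,40,0,0,0,0.6],[0,2,55,0,0,0,0.6],[0,2,65,0,0,0,0.6],[0,2,74,0,0,0,0.6],[0,2,74,0,0,0,0.6],[0,2,74,0,0,0,0.6],[0,2,74,0,0,0,0.1],[0,2,74,0,0,0,0],[0,2,74,0,0,0,0],[0,2,74,0,0,0,0],[0,2,74,0,0,0,0],[0,2,74,0,0,0,0],[0,2,74,0,0,0,0],[0,2,74,0,0,0,0]]]}' 60; python3 -c "
from rig import status;s=status.get_obs();print(s['tcp_pos'],s['force'],s['finger_force'])"
```

```text
clock: 3.92
tcp_pos: [0.5364, 0.2506, 0.1259]
eef_rot: [1.277, -2.87, 0.0]
force: [-0.4, 1.1, 0.4]
gripper_width: 0.0002
finger_force: 0.0
[0.53640618 0.2506407  0.12589844] [-0.37560623  1.07363429  0.39397582] 0.0
```

```bash
python3 - <<'E'
from h import *
w=read_camera("wrist"); print(proj(w,[[.536,.251,.1445],status.get_obs()["tcp_pos"]]))
o=cv2.resize(cv2.convertScaleAbs(w["img"],alpha=1.5,beta=20),None,fx=1.4,fy=1.4)
a=read_camera("top"); o[:224,:240]=crop(a["img"],155,160,60,56,4)
cv2.imwrite("pics/w3.png",o)
E
```

```text
[[290.1427078  258.532801  ]
 [288.71815845 244.17251659]]
```

View pics/w3.png

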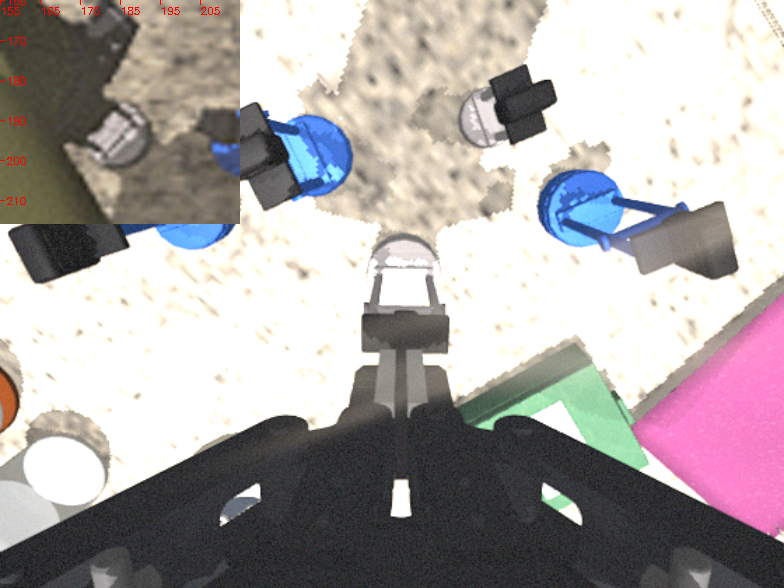

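The picture shows the shut fingers at (285,270) raw, just past the plate at (289,238). The width says nothing is held. I'll dump the intensities there rather than spend a view.

```bash
python3 - <<'E'
from h import *
w=read_camera("wrist"); s=status.get_obs(); print(s["gripper_width"],s["finger_force"])
g=cv2.cvtColor(w["img"],cv2.COLOR_BGR2GRAY)
print("     "+" ".join(f"{u:3d}" for u in range(252,328,2)))
for v in range(216,320,3): print(v," ".join(f"{x:3d}" for x in g[v,252:328:2]))
E
```

```text
-0.0003271691036818 0.0
     252 254 256 258 260 262 264 266 268 270 272 274 276 278 280 282 284 286 288 290 292 294 296 298 300 302 304 306 308 310 312 314 316 318 320 322 324 326
216 186 190 199 209  46  54  63  67  65  95 211 225 238 239 235 228 229 228 227 227 228 225 225 226 224 206 184 157  73  75  79 175 185 187 198 196 181 168
219 206 189 183 210  70  62  76  71  81  97  84  78  77  81  77  81  83  77  76  75  78  77  79  81  79  88  84  85  95  87  84  72  69 145 208 205 192 165
222 218 215 215 233  76  79  73  75  67  90  95  92  96  96  99  48  29  37  30  34  37  38  63  98  97 100 102 103  88  82  86  93  73 145 213 214 215 191
225 194 201 207 106  20  26  23  24  27  23  30  33  32  32  35  35  39  38  35  39  46  47  42  45  50  46  51  47  54  59  62  62  56  68 188 224 214 199
228 204 189 205  42  31  33  34  37  44  41  41  38  42  44  47  42  46  48  49  46  48  47  53  55  51  48  54  51  51  52  57  55  53  54  42 228 226 219
231 208 200 201  75  41  41  43  38  41  46  44  46  44  46  44  47  43  45  46  45  47  47  45  50  51  47  48  54  48  50  50  52  49  47
[... 3840 characters left out ...]
  21  10  17  22  11  23  18  23  17  17  14  19   8  18  23  25  19  12  19
309  20  21  20  19  24  11  12  21  14  23  11  17  16  25  21  17  32  27  26  19  20  21  15  19  21  20  21  18  22  26  12  23  21  22  21  20  14  12
312  20  17  24  23  17  30  23  18  15  16  25  18  21  19  19  18  23  25  22  20  19  22  26  21  24  19  17  21  13  13  16  25  16  14  27  10  16  20
315  23  20   9  21  13  20  17  15  19  17  30  20  10  25  28  11  25  26  24   9  24  21  21  15  18   2  25  22   3  10  21  18  18  17  22   7   5  18
318  12  23  20  14  17  16  17  15  29  20  21  18  17  10  14  21  20  20  28  17  22  19  13  21  18  19  16  19  19  22   4  14  20  14  13  22  16  21
```

Finger scale in w2 and w3 suggests the real tips are about 30 mm above the reported TCP, so they closed in the air above the grip. I'll check by touching the grip's top gently with the shut fingers.

```bash
python3 -m creep '{"commands":[[[0,0,2,0,0,0,0],[0,0,4,0,0,0,0],[0,0,5,0,0,0,0],[0,0,6,0,0,0,0],[0,0,7,0,0,0,0],[0,0,8,0,0,0,0],[0,0,8,0,0,0,0]]]}'
```

```text
clock: 4.65
tcp_pos: [0.5363, 0.2506, 0.1176]
eef_rot: [1.276, -2.87, 0.0]
force: [0.2, -0.4, -0.3]
gripper_width: -0.0
finger_force: 0.0
```

```bash
for i in 1 ; do python3 -m creep '{"commands":[[[0,0,1,0,0,0,0],[0,0,2,0,0,0,0],[0,0,3,0,0,0,0],[0,0,4,0,0,0,0],[0,0,4,0,0,0,0]]]}'; done; python3 - <<'E'
from h import *
w=read_camera("wrist")
g=cv2.cvtColor(w["img"],cv2.COLOR_BGR2GRAY)
for v in range(216,320,3): print(v," ".join(f"{x:3d}" for x in g[v,252:328:3]))
o=cv2.resize(cv2.convertScaleAbs(w["img"][200:320,230:350],alpha=2.2,beta=10),None,fx=5,fy=5,interpolation=cv2.INTER_CUBIC)
cv2.imwrite("pics/w4.png",o)
E
```

```text
clock: 5.07
tcp_pos: [0.5363, 0.2506, 0.1136]
eef_rot: [1.276, -2.87, 0.0]
force: [0.1, -0.1, -0.8]
gripper_width: -0.0
finger_force: 0.0
216 224 221 224 223  62  68  96 237 237 227 230 227 226 227 229 226 227 227 172  78  79 205 187 198 170 135
219 200 211 213 225  67  68 159 234 236 224 225 225 224 224 222 223 222 219 175  80  82 191 193 197 193 166
222 187 189 103  90  69  67 194 226 224 219 224 224 223 222 223 222 204 163 222  79  89 170 184 206 197 169
225 213 208  88  51  77  83  92  76  81  78  80  78  81  77  78  82  87  79  88  89  90  80  73 216 212 185
228 211 215 114  77  81  73 103 100  99 100  95  98  97  96 100  98 101 105 100  90  88  87  70 224 221 207
231 195 204  93  64  72  67  79  79  79  83  40  42  49  44  50  49  90  87 102  78  83  83  73 239 234 210
234 201 155  40  43  44  44  42  45  47  49  44  45  48  52  47  42  45  43  45  41  48  43  43  39 226 222
237 206 155  43  41  45  50  43  49  44  48  44  40  36  34  38  40  34  40  39  40  37  40  45  46 185 195
240 168 160  44  41  43  48  44  42  37  43  39  40  39  39  34  38  32  36  38  38  39  34  33  3
[... 2117 characters left out ...]
  21  21  20  22  16  17  24  25  17  19  22  18  23
303  38  33  32  26  23  27  19  17  25  22  21  25  14  25  13  19  23  19  18  19  23  16  12   7  24  16
306  32  26  17  23  26  28  23  15  25  13  16  23  26  17  24  20  20  17  13  21  23  12  23  21  24  21
309  15  28  26  21  25  21  19  20  18  25  22  25  25  30  15  22  17  24  31  17   0  21  19  26  16   8
312  23  18  13  16  26  20   9  16  23  19  21  25  22  14  18  20  21  23  11  21  24  17  15  22  26   3
315  27  24  22  20  16   8  19  18  29   8  22  30  18  20  21   4  11  23  18  21  24  23  19  16  15  19
318  22  20  23  11  13  17  22  26  22  26  24  20  21  21  21  20   9  18  19  16  21  19  13   9  23  20
```

View pics/w4.png

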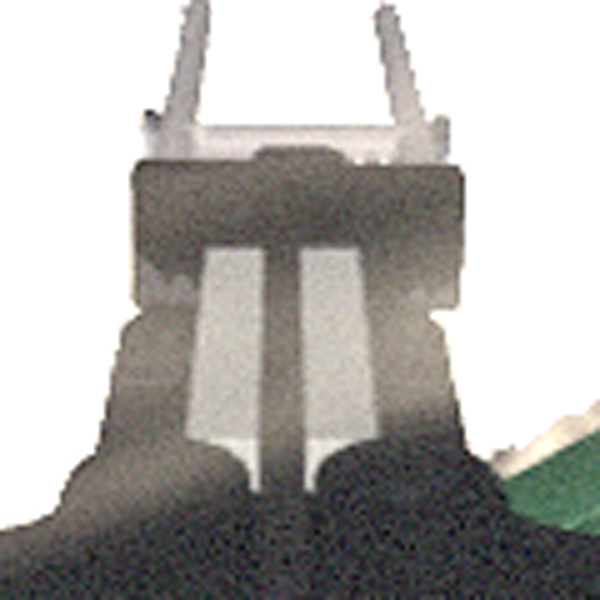

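The crop shows the shut fingers' tips at (286,249) raw, still hovering over the plate and hiding the grip, so the real tips are higher than the reported TCP. I'll continue the touch.

```bash
python3 -m creep '{"commands":[[[0,0,1,0,0,0,0],[0,0,2,0,0,0,0],[0,0,3,0,0,0,0],[0,0,3,0,0,0,0]]]}'; python3 -m creep '{"commands":[[[0,0,1,0,0,0,0],[0,0,2,0,0,0,0],[0,0,2,0,0,0,0]]]}'
```

```text
clock: 5.45
tcp_pos: [0.5378, 0.2512, 0.1132]
eef_rot: [-1.275, 2.867, 0.0]
force: [-2.4, -0.4, 10.1]
gripper_width: 0.0002
finger_force: 5.1
clock: 5.7
tcp_pos: [0.539, 0.2518, 0.1133]
eef_rot: [-1.273, 2.864, 0.0]
force: [-3.0, -0.9, 17.3]
gripper_width: -0.0003
finger_force: 9.2
```

Contact on the grip's top (z 144.5) comes at TCP 113.5, so the real tips are 31 mm behind the reported TCP. Retreat, open, go down to tip z ≈ 125.5 and grip.

```bash
python3 -m creep '{"commands":[[[0,0,-22,0,0,0,0.6],[0,0,-22,0,0,0,0.6],[0,0,-22,0,0,0,0.6],[0,0,-22,0,0,0,0.6],[0,0,-22,0,0,0,0.6],[0,0,-5,0,0,0,0.6],[0,0,5,0,0,0,0.6],[0,0,10,0,0,0,0.6],[0,0,14,0,0,0,0.6],[0,0,14,0,0,0,0.6],[0,0,14,0,0,0,0]]]}' 60; python3 -m creep '{"commands":[[[0,0,0,0,0,0,0],[0,0,0,0,0,0,0],[0,0,0,0,0,0,0],[0,0,0,0,0,0,0],[0,0,0,0,0,0,0]]]}'
```

```text
clock: 6.62
tcp_pos: [0.5363, 0.2506, 0.0946]
eef_rot: [1.276, -2.87, 0.0]
force: [0.2, 0.1, -0.0]
gripper_width: 0.0404
finger_force: 0.0
clock: 7.03
tcp_pos: [0.5368, 0.251, 0.0956]
eef_rot: [-1.276, 2.869, 0.0]
force: [-0.7, 0.9, 1.7]
gripper_width: 0.0084
finger_force: 60.0
```

Gripped. Lift, turn to the balance's yaw and park to the left of the shield for a close wrist view of the hook.

```bash
python3 -m creep '{"commands":[[[0,0,-40,0,0,0,0],[0,0,-80,0,0,0,0],[0,0,-120,0,0,0,0],[0,0,-165,0,0,7,0],[0,0,-165,0,0,14,0],[67,-147,-165,0,0,49.8,0],[67,-147,-165,0,0,49.8,0],[67,-147,-165,0,0,49.8,0],[67,-147,-165,0,0,49.8,0],[67,-147,-165,0,0,49.8,0],[67,-147,-165,0,0,49.8,0],[67,-147,-165,0,0,49.8,0],[67,-147,-165,0,0,49.8,0],[67,-147,-165,0,0,49.8,0],[67,-147,-165,0,0,49.8,0]]]}' && python3 - <<'E'
from h import *
np.set_printoptions(precision=4,suppress=True)
s=status.get_obs();w=read_camera("wrist"); np.savez("w5.npz",**w)
T=R.from_rotvec(s["eef_rot"]).as_matrix(); print(s["tcp_pos"],s["force"],s["gripper_width"],"yaw",np.degrees(np.arctan2(T[1,0],T[0,0])))
# hook tip guess + shield corners
b=np.array([.545,-.0235]);y=-.03;f=lambda x,yy,z:[b[0]+np.cos(y)*x-np.sin(y)*yy,b[1]+np.sin(y)*x+np.cos(y)*yy,z]
print(proj(w,[f(-.013,0,.15),f(-.084,.066,.196),f(-.084,-.066,.196),f(.03,.066,.196),f(.05,0,.2075)]))
cv2.imwrite("pics/w5.png",crop(cv2.convertScaleAbs(w["img"],alpha=1.3,beta=10),0,0,260,195,3,20))
E
```

```text
clock: 8.28
tcp_pos: [0.6003, 0.1035, 0.2599]
eef_rot: [-0.046, -3.141, 0.0]
force: [-0.0, 0.8, -2.6]
gripper_width: 0.009
finger_force: 59.4
[0.6003 0.1035 0.2599] [-0.0461  0.8333 -2.6429] 0.008982611840246943 yaw 178.32232213816224
[[126.5864 115.4021]
 [186.296   -3.4092]
 [-29.4538  -3.5649]
 [199.0809 179.7347]
 [100.8485 211.6687]]
```

View pics/w5.png

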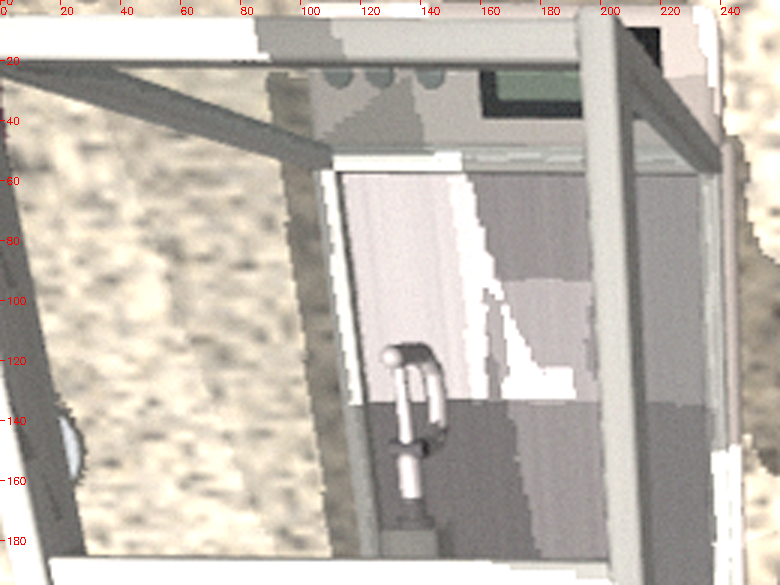

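The wrist view shows the hook: the tip ball is at (130.3,118.3) and the gate bar runs from there to (136,150). The level bar goes on to the block at (137,172), with the bowl to the right (145,135). The front frame bar's inner edge is at v≈21, the beam or pane edge at v≈185, and the left rail top spans cols 202–213 at v=185 and 193–206 at v=21.

```bash
python3 - <<'E'
from h import *
np.set_printoptions(precision=4,suppress=True)
w=dict(np.load("w5.npz")); a=read_camera("top")
for n,u,v,z in (("front inner",100,20.5,.196),("front outer",60,6,.196),("beam front",100,185,.196),("railL in front",193.5,21,.196),("railL in rear",202,185,.196),("railL out rear",213,185,.196),("railR in rear",16.5,185,.196)):
    print(n,at_z(w,u,v,z))
for z in (.142,.150,.158): print("tip",z,at_z(w,130.3,118.3,z),"gate hinge",at_z(w,136.5,150,z-.006),"block",at_z(w,137,174,z))
print("top cam: front inner",at_z(a,287,212.5,.196),"outer",at_z(a,287,216.5,.196),"beam",at_z(a,287,165.5,.196),at_z(a,287,161.5,.196))
# triangulate tip between wrist & top
d1=ray(w,130.3,118.3);d2=ray(a,287.7,188)
A=np.c_[d1,-d2];t=np.linalg.lstsq(A,a["origin"]-w["origin"],rcond=None)[0]
print("tri",w["origin"]+t[0]*d1,a["origin"]+t[1]*d2)
E
```

```text
front inner [ 0.4746 -0.0102  0.196 ]
front outer [ 0.4659 -0.0334  0.196 ]
beam front [ 0.5786 -0.0287  0.196 ]
railL in front [0.4766 0.048  0.196 ]
railL in rear [0.5808 0.0433 0.196 ]
railL out rear [0.581 0.051 0.196]
railR in rear [ 0.5769 -0.0875  0.196 ]
tip 0.142 [ 0.5344 -0.024   0.142 ] gate hinge [ 0.5609 -0.0253  0.136 ] block [ 0.5807 -0.0253  0.142 ]
tip 0.15 [ 0.5343 -0.0205  0.15  ] gate hinge [ 0.5601 -0.0219  0.144 ] block [ 0.5793 -0.0218  0.15  ]
tip 0.158 [ 0.5342 -0.017   0.158 ] gate hinge [ 0.5593 -0.0184  0.152 ] block [ 0.578  -0.0183  0.158 ]
top cam: front inner [ 0.4701 -0.0182  0.196 ] outer [ 0.4608 -0.0181  0.196 ] beam [ 0.5797 -0.0194  0.196 ] [ 0.5891 -0.0196  0.196 ]
tri [ 0.5344 -0.0229  0.1445] [ 0.5326 -0.0225  0.1443]
```

```bash
python3 -m creep '{"commands":[[[0,0,-35,0,0,0,0],[0,0,-66,0,0,0,0],[15,-18,-66,0,0,0,0],[38,-46,-66,0,0,0,0],[60,-73,-66,0,0,0,0],[77,-93,-66,0,0,0,0],[77,-93,-66,0,0,0,0],[77,-93,-66,0,0,0,0],[77,-93,-66,0,0,0,0]]]}' && python3 - <<'E'
from h import *
np.set_printoptions(precision=4,suppress=True)
s=status.get_obs();T=R.from_rotvec(s["eef_rot"])
t=np.array([.5208,.013,.167]);print(s["force"],s["tcp_pos"],T.as_rotvec(),1e3*T.inv().apply(t-s["tcp_pos"]))
E
```

```text
clock: 9.13
tcp_pos: [0.5212, 0.0124, 0.3263]
eef_rot: [0.05, 3.14, 0.001]
force: [0.0, 0.3, -2.9]
gripper_width: 0.0086
finger_force: 59.4
[ 0.0315  0.2746 -2.9242] [0.5212 0.0124 0.3263] [0.0498 3.1398 0.0008] [  0.6384   0.4973 159.2997]
```

```bash
python3 -m creep '{"commands":[[[0,0,20,0,0,0,0],[0,0,45,0,0,0,0],[0,0,70,0,0,0,0],[0,0,95,0,0,0,0],[0,0,115,0,0,0,0],[0,0,130,0,0,0,0],[0,0,145,0,0,0,0],[0,0,154,0,0,0,0],[0,0,159,0,0,0,0],[0,0,159,0,0,0,0],[0,0,159,0,0,0,0]]]}'; python3 -m creep '{"commands":[[[0,-8,0,0,0,0,0],[0,-18,0,0,0,0,0],[0,-27,0,0,0,0,0],[0,-34,0,0,0,0,0],[0,-34,0,0,0,0,0],[0,-34,0,0,0,0,0]]]}'
```

```text
clock: 10.05
tcp_pos: [0.5213, 0.0124, 0.1672]
eef_rot: [0.05, 3.141, 0.0]
force: [0.3, -0.0, -1.5]
gripper_width: 0.0086
finger_force: 59.3
clock: 10.55
tcp_pos: [0.5197, -0.0228, 0.1671]
eef_rot: [0.053, 3.141, 0.001]
force: [0.2, -0.5, -3.3]
gripper_width: 0.0084
finger_force: 59.4
```

```bash
python3 -m creep '{"commands":[[[-4,0,0,0,0,0,0],[-8,0,0,0,0,0,0],[-12,0,0,0,0,0,0],[-14,0,0,0,0,0,0],[-14,0,0,0,0,0,0],[-14,0,0,0,0,0,0]]]}'; python3 -m creep '{"commands":[[[0,0,2,0,0,0,0],[0,0,4,0,0,0,0],[0,0,5,0,0,0,0],[0,0,6,0,0,0,0],[0,0,6,0,0,0,0],[0,0,6,0,0,0,0]]]}'
```

```text
clock: 11.05
tcp_pos: [0.5338, -0.0222, 0.1668]
eef_rot: [-0.05, -3.141, -0.0]
force: [0.7, 0.2, -3.2]
gripper_width: 0.0087
finger_force: 59.4
clock: 11.55
tcp_pos: [0.5335, -0.0225, 0.1608]
eef_rot: [-0.051, -3.141, -0.0]
force: [0.3, 0.3, -2.2]
gripper_width: 0.0083
finger_force: 59.4
```

```bash
python3 -m creep '{"commands":[[[0,0,0.5,0,0,0,0],[0,0,1,0,0,0,0],[0,0,1.5,0,0,0,0],[0,0,1.5,0,0,0,0]]]}'; python3 -m creep '{"commands":[[[0,0,0.5,0,0,0,0],[0,0,1,0,0,0,0],[0,0,1.5,0,0,0,0],[0,0,1.5,0,0,0,0]]]}'
```

```text
clock: 11.88
tcp_pos: [0.5336, -0.0225, 0.1593]
eef_rot: [-0.051, -3.141, 0.0]
force: [0.5, 0.2, -1.8]
gripper_width: 0.0088
finger_force: 59.4
clock: 12.22
tcp_pos: [0.5336, -0.0225, 0.1578]
eef_rot: [-0.051, -3.141, -0.0]
force: [0.2, -0.1, -3.0]
gripper_width: 0.0082
finger_force: 59.4
```

```bash
python3 -m creep '{"commands":[[[0,0,0.5,0,0,0,0],[0,0,1,0,0,0,0],[0,0,1.5,0,0,0,0],[0,0,1.5,0,0,0,0]]]}' | grep -E "tcp|force:"; python3 -m creep '{"commands":[[[0,0,0.5,0,0,0,0],[0,0,1,0,0,0,0],[0,0,1,0,0,0,0]]]}'| grep -E "tcp|force:"
```

```text
tcp_pos: [0.5338, -0.0225, 0.1564]
force: [0.7, -0.4, -0.9]
finger_force: 59.4
tcp_pos: [0.5339, -0.0225, 0.1558]
force: [-0.7, 0.5, 1.8]
finger_force: 59.8
```

```bash
python3 -m creep '{"commands":[[[0,0,0.5,0,0,0,0],[0,0,1,0,0,0,0],[0,0,1,0,0,0,0]]]}' | grep -E "tcp|force:"; python3 -m creep '{"commands":[[[0,0,0.5,0,0,0,0],[0,0,1,0,0,0,0],[0,0,1,0,0,0,0]]]}'| grep -E "tcp|force:"
```

```text
tcp_pos: [0.534, -0.0225, 0.1552]
force: [-0.8, -0.1, 5.7]
finger_force: 60.5
tcp_pos: [0.5341, -0.0225, 0.1548]
force: [-2.4, -1.1, 7.9]
finger_force: 60.9
```

Stiff contact at TCP z 156.4 mm, so that's the tip (pin 151.9, tip top ≈149.4). Back off, go 7 mm rearward and feel for the gate, which should come at TCP ≈151.

```bash
python3 -m creep '{"commands":[[[0,0,-2,0,0,0,0],[0,0,-5,0,0,0,0],[0,0,-5,0,0,0,0],[-3.5,0,-5,0,0,0,0],[-7,0,-5,0,0,0,0],[-7,0,-5,0,0,0,0],[-7,0,-3,0,0,0,0],[-7,0,-2,0,0,0,0],[-7,0,-1,0,0,0,0],[-7,0,-1,0,0,0,0]]]}' | grep -E "tcp|force:";  python3 -m creep '{"commands":[[[0,0,0.5,0,0,0,0],[0,0,1,0,0,0,0],[0,0,1,0,0,0,0]]]}'| grep -E "tcp|force:"
```

```text
tcp_pos: [0.5403, -0.0227, 0.154]
force: [-0.2, 0.2, -2.0]
finger_force: 59.4
tcp_pos: [0.5406, -0.0227, 0.1534]
force: [-0.2, 0.5, -2.8]
finger_force: 59.4
```

```bash
python3 -m creep '{"commands":[[[0,0,0.5,0,0,0,0],[0,0,1,0,0,0,0],[0,0,1,0,0,0,0]]]}' | grep -E "tcp|force:"; python3 -m creep '{"commands":[[[0,0,0.5,0,0,0,0],[0,0,1,0,0,0,0],[0,0,1,0,0,0,0]]]}'| grep -E "tcp|force:"
```

```text
tcp_pos: [0.5406, -0.0227, 0.1523]
force: [0.1, -0.0, -2.4]
finger_force: 59.4
tcp_pos: [0.5408, -0.0227, 0.1515]
force: [-0.3, 0.5, -1.8]
finger_force: 59.5
```

```bash
python3 -m creep '{"commands":[[[0,0,0.5,0,0,0,0],[0,0,1,0,0,0,0],[0,0,1.5,0,0,0,0],[0,0,1.5,0,0,0,0]]]}' | grep -E "tcp|force:"; python3 -m creep '{"commands":[[[0,0,0.5,0,0,0,0],[0,0,1,0,0,0,0],[0,0,1,0,0,0,0]]]}'| grep -E "tcp|force:"
```

```text
tcp_pos: [0.5409, -0.0227, 0.1504]
force: [-0.5, 0.6, 2.5]
finger_force: 60.1
tcp_pos: [0.5408, -0.0227, 0.1491]
force: [-0.9, 0.1, 2.7]
finger_force: 60.1
```

```bash
python3 -m creep '{"commands":[[[0,0,0.7,0,0,0,0],[0,0,1.4,0,0,0,0],[0,0,2,0,0,0,0],[0,0,2,0,0,0,0]]]}' | grep -E "tcp|force:"; python3 -m creep '{"commands":[[[0,0,0.7,0,0,0,0],[0,0,1.4,0,0,0,0],[0,0,2,0,0,0,0],[0,0,2,0,0,0,0]]]}' | grep -E "tcp|force:"
```

```text
tcp_pos: [0.5408, -0.0227, 0.1468]
force: [-0.4, 0.1, 2.1]
finger_force: 60.1
tcp_pos: [0.541, -0.0227, 0.1449]
force: [0.1, 0.3, 3.7]
finger_force: 60.1
```

```bash
python3 -m creep '{"commands":[[[0,0,0.7,0,0,0,0],[0,0,1.4,0,0,0,0],[0,0,2,0,0,0,0],[0,0,2,0,0,0,0]]]}' | grep -E "tcp|force:"; python3 -m creep '{"commands":[[[0,0,0.7,0,0,0,0],[0,0,1.4,0,0,0,0],[0,0,2,0,0,0,0],[0,0,2,0,0,0,0]]]}' | grep -E "tcp|force:"
```

```text
tcp_pos: [0.5413, -0.0227, 0.1431]
force: [0.3, 0.1, 4.2]
finger_force: 60.2
tcp_pos: [0.5406, -0.0227, 0.1408]
force: [0.9, 0.4, 3.7]
finger_force: 60.2
```

```bash
python3 -m creep '{"commands":[[[0,0,0.7,0,0,0,0],[0,0,1.4,0,0,0,0],[0,0,2,0,0,0,0],[0,0,2,0,0,0,0]]]}' | grep -E "tcp|force:"; python3 -m creep '{"commands":[[[0,0,0.7,0,0,0,0],[0,0,1.4,0,0,0,0],[0,0,2,0,0,0,0],[0,0,2,0,0,0,0]]]}' | grep -E "tcp|force:"
```

```text
tcp_pos: [0.5397, -0.0227, 0.1384]
force: [-0.4, -0.4, 3.6]
finger_force: 60.2
tcp_pos: [0.5396, -0.0226, 0.1363]
force: [-1.8, 0.1, 0.9]
finger_force: 60.0
```

```bash
python3 -m creep '{"commands":[[[0,0,0.7,0,0,0,0],[0,0,1.4,0,0,0,0],[0,0,1.4,0,0,0,0]]]}' | grep -E "tcp|force:"; python3 -m creep '{"commands":[[[0,0,0.7,0,0,0,0],[0,0,1.4,0,0,0,0],[0,0,1.4,0,0,0,0]]]}' | grep -E "tcp|force:"
```

```text
tcp_pos: [0.5396, -0.0227, 0.1348]
force: [-2.5, 0.4, 1.2]
finger_force: 59.8
tcp_pos: [0.5412, -0.0227, 0.1336]
force: [-0.5, 0.1, -2.5]
finger_force: 59.4
```

The gate has slipped past: the load is back to the bare weight at TCP 133.6. Move to the bowl's middle and lower gently.

```bash
python3 -m creep '{"commands":[[[-2,0,0,0,0,0,0],[-4,0,0,0,0,0,0],[-6,0,0,0,0,0,0],[-6,0,0,0,0,0,0],[-6,0,0,0,0,0,0]]]}' | grep -E "tcp|force:"; python3 -m creep '{"commands":[[[0,0,0.7,0,0,0,0],[0,0,1.4,0,0,0,0],[0,0,2,0,0,0,0],[0,0,2,0,0,0,0]]]}' | grep -E "tcp|force:"
```

```text
tcp_pos: [0.547, -0.0229, 0.134]
force: [0.1, 0.2, -1.5]
finger_force: 59.4
tcp_pos: [0.5464, -0.0229, 0.1319]
force: [0.5, 0.7, -2.1]
finger_force: 59.4
```

```bash
python3 -m creep '{"commands":[[[0,0,0.5,0,0,0,0],[0,0,1,0,0,0,0],[0,0,1,0,0,0,0],[0,0,1,0,0,0,0]]]}' | grep -E "tcp|force:"; python3 -m creep '{"commands":[[[0,0,0.5,0,0,0,0],[0,0,1,0,0,0,0],[0,0,1,0,0,0,0],[0,0,1,0,0,0,0]]]}' | grep -E "tcp|force:"
```

```text
tcp_pos: [0.5466, -0.0229, 0.1311]
force: [0.6, 1.4, -2.4]
finger_force: 59.4
tcp_pos: [0.5467, -0.0229, 0.1301]
force: [0.4, 0.0, -2.2]
finger_force: 59.4
```

```bash
python3 -m creep '{"commands":[[[0,0,0.5,0,0,0,0],[0,0,1,0,0,0,0],[0,0,1,0,0,0,0],[0,0,1,0,0,0,0]]]}' | grep -E "tcp|force:"; python3 -m creep '{"commands":[[[0,0,0.5,0,0,0,0],[0,0,0.5,0,0,0,0],[0,0,0.5,0,0,0,0]]]}' | grep -E "tcp|force:"
```

```text
tcp_pos: [0.5468, -0.0229, 0.1294]
force: [-1.0, 0.1, -0.2]
finger_force: 59.8
tcp_pos: [0.5469, -0.0229, 0.1291]
force: [-1.4, 0.9, 1.5]
finger_force: 60.2
```

Seated at TCP 129.2, just where predicted. Release and rise straight up.

```bash
python3 -m creep '{"commands":[[[0,0,-0.5,0,0,0,0],[0,0,-0.5,0,0,0,0],[0,0,-0.5,0,0,0,0.15],[0,0,-0.5,0,0,0,0.3],[0,0,-0.5,0,0,0,0.4],[0,0,-0.5,0,0,0,0.4],[0,0,-0.5,0,0,0,0.4],[0,0,-0.5,0,0,0,0.4],[0,0,-0.5,0,0,0,0.4],[0,0,-10,0,0,0,0.4],[0,0,-20,0,0,0,0.4],[0,0,-20,0,0,0,0.4]]]}' && python3 - <<'E'
from h import *
w=read_camera("wrist")
np.savez("w6.npz",**w)
g=cv2.cvtColor(w["img"],cv2.COLOR_BGR2GRAY)
print("    "+" ".join(f"{u:3d}" for u in range(220,360,4)))
for v in range(120,300,5): print(v," ".join(f"{x:3d}" for x in g[v,220:360:4]))
E
```

```text
clock: 20.97
tcp_pos: [0.5485, -0.0229, 0.1513]
eef_rot: [0.051, 3.137, -0.0]
force: [0.1, -0.5, 0.5]
gripper_width: 0.0344
finger_force: 0.0
    220 224 228 232 236 240 244 248 252 256 260 264 268 272 276 280 284 288 292 296 300 304 308 312 316 320 324 328 332 336 340 344 348 352 356
120  93  97 101  96  97  97  90  93  98  98 119 120 120 123 116 112 228 227 224 226 228 228 224 232 230 233 226 222 209 207 223  98  92  94  93
125  89  94  99  97  95  99  93  92  97  97 120 119 121 122 118 121 199 229 226 226 228 230 229 232 231 234 230 212 209 208  89  92  94  94  94
130  94  94  93 100  95  94  98  93  98  98 124 121 122 117 118 119 100  83 233 229 229 230 236 117 115  95 222 212 213 212  87  94  93  93  91
135  93  95  93 101  96  95  94  93  96  98 123 122 118 118 116 107  96  97  89 207 210 112 115 108  97  96 222 211 213 211  95  93  92  93  94
140  90  96  97  96  97  95  95  91  99  96 119 116 119 121 120 105  94  91  94  93 100  91  89  96  97  97 225 212 215 215  96  95  92  94  94
145 120 128 126 130 128 123 122 122 128 129 151 149 148 148 142 142 124 124 121 123 125 102 12
[... 3669 characters left out ...]
  32  31  33  48  86  94  93  90  85  89  29  38  35  39  45  87  90  86  84  90  97  97  53  44  45  40  86  84  86  39  45
280  67  74  78  83  28  26  29  50 117 114 119 117  82  90  90  82  77  92  85  82  88  85  92 113 114 116  52  26  31  35  87  78  80  69  37
285  77  78  75  55  24  15  21  33  88  87  88  92  86  82  83  81  74  92  88  69  88  82  90  89  89  86  18  23  23  29  58  77  77  78  22
290  27 100 101  21  22  24  28  44  86  89  87  92  85  87  84  83  86  93  91  76  87  87  86  92  90  91  36   7  21  21  27  99  95  37  22
295  23  17  98  35  17  26  25  76  91  87  90  88  90  83  93  97 107 108 104 104  99  89  84  88  89  83  66   7  15  22  36  99  20  19  18
```

The weight stands still between the open fingers (plate at cols 252–318, v 225–252), hanging free. Rise, shut the fingers and go behind the pane's handle.

```bash
python3 -m creep '{"commands":[[[0,0,-20,0,0,0,0.4],[0,0,-55,0,0,0,0.4],[0,0,-100,0,0,0,0.2],[0,0,-100,0,0,0,0],[0,0,-100,0,0,0,0],[-40,0,-100,0,0,0,0],[-86,0,-100,0,0,0,0],[-86,0,-100,0,0,0,0],[-86,0,-100,0,0,0,0],[-86,0,-100,0,0,0,0],[-86,0,-100,0,0,0,0]]]}' && python3 - <<'E'
from h import *
np.set_printoptions(precision=4,suppress=True)
s=status.get_obs();T=R.from_rotvec(s["eef_rot"]).as_matrix();print(T)
w=read_camera("wrist");np.savez("w7.npz",**w)
print("handle predicted",proj(w,[.5965,-.0238,.2075]))
g=cv2.cvtColor(w["img"],cv2.COLOR_BGR2GRAY)
for v in range(110,270,5): print(v," ".join(f"{x:3d}" for x in g[v,200:380:6]))
E
```

```text
clock: 21.93
tcp_pos: [0.6311, -0.0256, 0.248]
eef_rot: [-0.051, -3.139, -0.0]
force: [-0.8, 0.2, 0.2]
gripper_width: 0.0001
finger_force: 0.0
[[-0.9995  0.0323 -0.0022]
 [ 0.0323  0.9995  0.0001]
 [ 0.0022  0.0001 -1.    ]]
handle predicted [[289.6104 166.42  ]]
110  82  92  90 100 136 109 116 113 113 113  89  88  93  86  63 190 113  88 118  85  86  88  86  84  84 190 171 163 175 147
115 103  85  98  79 137 111 112 115 118  84  90  86  89  91  63 193  92 116 115  89  90  82  87  84  78 202 157 145 157 170
120  80 103  94  88 120 114 112 116  85  82  88  91  90  86  81 191 113 114 115  89  86  87  86  86  85 214 150 155 150 154
125  73 104 105 107 118 109 115 115  88  84  93  87  91 117  99 112 115 114 114  85  86  86  86  88  85 212 132 119 154 150
130  92  92  88  98 136 108 117 115  96  81  84  85  97 115  96 103 111 115 114  87  86  87  85  86  81 211 131 135 176 175
135 148 103  98 102 137 110 113 114 114  93 109 103 115 111  94 114  92 112 114  88  87  84  86  89  82 214 150 151 179 164
140 168 169 169 172 171 169 173 169 168 169 168 163 167 167 163 158 244 243 243 244 236 237 
[... 2431 characters left out ...]
 145 146 146 147 149 148 149 148 146 146 146 145 146 145 150 147 148 147 148 149
245 145 148 147 147 147 148 150 148 147 148 146 146 144 150 147 147 146 147 152 149 146 147 148 150 147 148 147 148 150 151
250 149 149 148 146 147 149 148 148 146 148 148 148  69  74  23  63  72 139 144 146 146 149 147 149 146 147 147 146 150 152
255 151 145 148 149 146 146 146 149 147 147 146 147  76  79  37  71  78 124 148 146 145 145 146 149 145 146 150 148 151 151
260 150 147 150 146 148 147 146 146 145 145 104 105  79  83  41  68  82  96 105 142 143 142 146 148 149 148 149 148 149 154
265 141 147 148 145 145 147 147 144 144  57  49  45  80  79  48  73  78  86  58  67 146 142 142 146 143 150 147 151 148 147
```

The handle is where predicted (cols 256–322, v 160–177). Go down behind it.

```bash
python3 -m creep '{"commands":[[[0,0,30,0,0,0,0],[0,0,55,0,0,0,0],[0,0,70,0,0,0,0],[0,0,77,0,0,0,0],[0,0,80,0,0,0,0],[0,0,80,0,0,0,0],[0,0,80,0,0,0,0]]]}' | grep -E "tcp|force:|clock"; python3 -m creep '{"commands":[[[4,0,0,0,0,0,0],[8,0,0,0,0,0,0],[12,0,0,0,0,0,0],[16,0,0,0,0,0,0],[20,0,0,0,0,0,0],[24,0,0,0,0,0,0],[28,0,0,0,0,0,0],[32,0,0,0,0,0,0],[36,0,0,0,0,0,0],[40,0,0,0,0,0,0]]]}' | grep -E "tcp|force:|clock"
```

```text
clock: 22.57
tcp_pos: [0.6331, -0.0257, 0.1701]
force: [-0.4, -0.6, -0.5]
finger_force: 0.0
clock: 23.4
tcp_pos: [0.5925, -0.0243, 0.1688]
force: [1.7, 0.0, 0.9]
finger_force: 0.6
```

```bash
python3 -m creep '{"commands":[[[5,0,0,0,0,0,0],[10,0,0,0,0,0,0],[15,0,0,0,0,0,0],[20,0,0,0,0,0,0],[25,0,0,0,0,0,0],[30,0,0,0,0,0,0],[35,0,0,0,0,0,0],[40,0,0,0,0,0,0],[45,0,0,0,0,0,0],[50,0,0,0,0,0,0],[55,0,0,0,0,0,0],[60,0,0,0,0,0,0],[65,0,0,0,0,0,0],[70,0,0,0,0,0,0],[74,0,0,0,0,0,0],[77,0,0,0,0,0,0]]]}' | grep -E "tcp|force:|clock"; python3 -m creep '{"commands":[[[1,0,0,0,0,0,0],[2,0,0,0,0,0,0],[3,0,0,0,0,0,0],[4,0,0,0,0,0,0],[4,0,0,0,0,0,0]]]}' | grep -E "tcp|force:|clock"
```

```text
clock: 24.73
tcp_pos: [0.515, -0.0219, 0.1686]
force: [1.3, 0.8, 0.9]
finger_force: 0.5
clock: 25.15
tcp_pos: [0.5115, -0.0218, 0.1686]
force: [-0.1, 0.6, 1.0]
finger_force: 0.3
```

```bash
python3 -m creep '{"commands":[[[1,0,0,0,0,0,0],[2,0,0,0,0,0,0],[3,0,0,0,0,0,0],[4,0,0,0,0,0,0],[4,0,0,0,0,0,0]]]}' | grep -E "tcp|force:|clock"; python3 -m creep '{"commands":[[[1,0,0,0,0,0,0],[2,0,0,0,0,0,0],[3,0,0,0,0,0,0],[3,0,0,0,0,0,0]]]}' | grep -E "tcp|force:|clock"
```

```text
clock: 25.57
tcp_pos: [0.5073, -0.0217, 0.1686]
force: [0.9, 0.2, -0.7]
finger_force: 0.2
clock: 25.9
tcp_pos: [0.5043, -0.0215, 0.1685]
force: [0.6, 0.5, -0.2]
finger_force: 0.2
```

```bash
python3 -m creep '{"commands":[[[1,0,0,0,0,0,0],[2,0,0,0,0,0,0],[3,0,0,0,0,0,0],[3,0,0,0,0,0,0]]]}' | grep -E "tcp|force:|clock"; python3 -m creep '{"commands":[[[1,0,0,0,0,0,0],[2,0,0,0,0,0,0],[2,0,0,0,0,0,0]]]}' | grep -E "tcp|force:|clock"
```

```text
clock: 26.23
tcp_pos: [0.5014, -0.0215, 0.1686]
force: [0.8, 1.2, -0.5]
finger_force: 0.2
clock: 26.48
tcp_pos: [0.5004, -0.0214, 0.1687]
force: [3.7, 0.1, -0.9]
finger_force: 1.6
```

The stop is felt at 500.4 mm, as predicted. Back off, rise and check with the top camera.

```bash
python3 -m creep '{"commands":[[[1,0,0,0,0,0,0],[1,0,0,0,0,0,0],[-3,0,0,0,0,0,0],[-8,0,0,0,0,0,0],[-8,0,-15,0,0,0,0],[-8,0,-50,0,0,0,0],[-8,0,-90,0,0,0,0],[-8,0,-110,0,0,0,0],[-8,0,-110,0,0,0,0],[-8,-40,-110,0,0,0,0],[-8,-80,-110,0,0,0,0],[-8,-120,-110,0,0,0,0],[-8,-160,-110,0,0,0,0],[-8,-200,-110,0,0,0,0],[-8,-200,-110,0,0,0,0]]]}' && python3 - <<'E'
from h import *
a=read_camera("top"); print("handle shut px",proj(a,[.484,-.0205,.2075]))
g=cv2.cvtColor(a["img"],cv2.COLOR_BGR2GRAY)
for v in range(156,222,2): print(v," ".join(f"{x:3d}" for x in g[v,252:326:3]))
E
```

```text
clock: 27.73
tcp_pos: [0.5001, -0.2278, 0.2769]
eef_rot: [-0.062, -3.138, 0.004]
force: [0.4, 0.5, -0.6]
gripper_width: 0.0001
finger_force: 0.0
handle shut px [[288.12625394 206.1529428 ]]
156 155 163 207 187 205 206 205 207 208 210 210 208 208 207 205 205 204 204 206 203 204 208 183 131 157
158 113 170 208 109 119 118 118 114 108 122 107 127 133 160 185 188 219 221 222 222 221 219 187 129 156
160 137 159 210 103 103  94  95  98  84  95  78 117 121  95  51  89  85  88  89  81  82 103 191 125 138
162 168 175 209 113 104  93  93  97  95  87  89  97  95  91  93  87  88  94  94  94 115 108 195 131 172
164 153 169 209 121 118 121 119 121 121 117 122 189 208 155 118 119 121 120 118 120 122 129 192 135 153
166 160 124 209 115 117 116 115 121 117 119 122 190 203 150 121 119 116 121 121 123 121 129 194 132 143
168 164 151 208 115 121 118 117 117 122 117 113 124 137 117 121 121 115 119 118 120 117 129 191 134 133
170 161 126 211 122 115 117 120 117 118 120 119 117 116 120 115 120 119 119 118 124 126 125 194 126 165
172 146 161 209 115 119 117 120 117 121 117 121 122 117 121 119 120 115 123 11
[... 1821 characters left out ...]
 118 122 121 112 120 119 117 135 142 123 118 123 122 123 132 126 208  87 168
210 161 148 174 146 140 103 100 105  91 101 110 109 111 110 109 109 114 119 122 118 135 116 206  87 154
212 146 159 179 211 204 204 206 207 205 205 209 205 203 202 205 202 197 193 197 195 192 194 200  97 130
214 147 169 193 145 139 134 121 121 108 124 113 112 127 152 170 167 194 198 204 207 204 209 204 104 146
216 160 123  85 106 101 112 120 121 123 120 118 125 123 124 132 151 162 168 185 183 189 170 204 106 152
218 168 127  87 117 136 133 133 129 131 126 122 122 118 119 121 117 116 116 115 107  95  97 101 102 150
220 147 147 189 133 133 133 133 134 129 133 132 133 134 127 131 132 129 131 130 116 111 107 109 114 158
```

The handle is now at v≈206, so the pane is shut. The weight's black plate still hangs at about (288,182) under the pane. Hand in.

```bash
python3 -c "
from rig import workorder;print(workorder.finish_job())"
```

```text
the job is handed in; nothing more can be done
None
```

The larger weight was hung on the snap hook and released, the roof pane was slid shut to its stop, and the job was handed in at about 28 s; the hook's highest load at any force reading was about 11 N, no contact with the shield was felt, and no verdict came back.

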